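Turn the face-down slide carrier over with the plate lifter

ROBOT

A 7-joint arm with a two-finger parallel gripper is mounted at the origin on the work surface. World frame = base frame: x ahead of the robot, y to its left, z up, the work surface at z = 0. Lengths are in mm, angles in rad, forces in N, time in s.
With the tool pointing down it reaches from about 400 to 875 mm from the base axis. Payload 4.4 kg.
Tool frame: the origin (TCP) lies at the very end of the fingers, on their centre line; the grasp point (between the pads) lies 19 mm behind it; x points along the fingers, y is the direction in which the jaws open and shut, and the axes are right-handed (so a half turn about x gives the same grasp; the last joint's range is limited). The gripper opens to 85 mm and grips with 20 to 120 N. Pads are 22 mm wide; open, the fingers measure 114 mm over their backs; the gripper's body (76 mm by 85 mm) begins 54 mm behind the grasp point. The pads swing forward as they close: fully open they stand 13 mm farther back than shut.
Start: joints at [1.256, 0.628, 0.038, 1.517, -0.027, 0.996, -0.02], TCP at [160.084, -629.993, 231.313] pointing down, gripper open.
Joint ranges: [-3.06, 3.06], [-0.37, 2.12], [-1.25, 1.32], [0.18, 2.47], [-1.1, 4.24], [0.23, 1.98], [-2.94, 2.94]. Speed limits (rad/s): [2.57, 2.57, 3.14, 3.14, 3.14, 3.14, 3.14].

INTERFACE

Orientations are given as [roll, pitch, yaw] about the fixed x, y, z axes, in that order (R = Rz(yaw) Ry(pitch) Rx(roll)).
In Python, from cell import readout, cams, order gives the robot as it stands. The module is installed in compiled form; this text tells all that it offers.
- The arm moves only by the shell command python3 -m creep 'ROWS'. ROWS is JSON, a list of rows, each a list of 3 entries, a list of its own where there are three numbers: the shift along the tool's x, y, z in units of 10 cm (1.0 is 10 cm), then the turn about the tool's x in units of pi/4 rad (1.0 is pi/4 rad), then the closure, from 0 (fully open) to 1 (shut). In form: [[[x, y, z], spin, gripper], ...]. A call has 1 to 20 rows; each row is the pose to reach, as a shift and turn from the pose commanded when the call began, along the tool's axes at that moment; what a row does not reach only later rows make up. A row lasts 1/10 s, in which the tool goes at most 50 mm and 8.59 degrees, less where a joint would pass 70% of its speed; a pose out of reach is approached as far as the arm can. A call with a number of a shift or a turn outside -1 to 1 is refused whole. A call with a gripper value outside its range is refused whole. The fingers move at their own pace and stop on an object; the grip force is fixed at half the most. Time passes only in rows, so rows that repeat a pose let the fingers close. It gives the time, the measured TCP pose, the force and the opening at its end, in the units of the state.
- readout.read_state(): the state, without advancing time (a new reading comes with each control period).
- cams.get_image(name): name is "scene" or "top" or "wrist"; returns the picture (384x512x3 uint8, blue, green, red); there is no depth.
- cams.get_calibration(name): a dict with "fx", "fy", "cx", "cy" (pixels), "R" (3x3) and "t" (3): a world point X has camera coordinates R X + t. Camera axes: x right, y down, z forward; pixel columns grow to the right and rows downward; lengths in mm; the calibration is good to about 2 mm. A picture is of the moment at which its call begins: read the wrist's pose just before it. get_calibration takes no time and is no camera call; for the wrist camera it gives the pose at the moment of the call.
- order.finish_job(): hands the job in, once; it reports no verdict.
The state is a dict: "clock": time; "qpos": joint angles; "qd": joint speeds; "tau": joint torques, N m; "eef_pos": TCP position; "tool_rot": TCP orientation; "force": force on the tool from outside, world axes, zero at the start; "torque": the same for the moment, N m; "width": finger opening in mm.
Only numpy, scipy, OpenCV 4.12 (cv2) and the standard library are available. Lean on these libraries where they do the work, as an engineer would, in place of code of your own. Each camera call takes 0.05 s, during which the arm holds its last target.

TASK

On the clinic's lab counter one of the two slide carriers lies face down. Take the steel lifter by its upright handle, slide its blade under the overhanging long edge of that carrier and tip it over, its opposite edge staying down on the counter, so that it lies flat with its slides up beside where it lay. Keep the gripper itself off the carriers, leave the other carrier alone, and stand the lifter upright on the counter again, clear of both carriers.

Things in the scene. Friction and masses are not known exactly. Their poses are not given: they have to be found in the camera images.
- lifter_grip (a point): Grasp point of the lifter: on the axis of its black upright handle (24 mm along x, 16 mm along y, top 100 mm up), 65 mm above the underside of the flat steel blade it stands on. Loose, 0.15 kg; z up. x points along the blade's long end, at the start away from the robot within 20 degrees.
- lifter_tip (a point): Middle of the front edge of the lifter's blade, at its underside: 60 mm ahead (+x) of the handle's axis. The blade is 2.5 mm thick and 60 mm wide (y), and reaches 30 mm behind the axis. It starts flat on the counter (z = 0). Axes as for the grasp point.
- carrier_down: Carrier lying face down, plain back up: grey plate 88 (x) x 110 (y) x 4 mm on an 8 mm high bed, 52 (x) x 90 (y) mm, that holds two slides. So both long edges overhang the bed 18 mm, with 8 mm of air below. Origin: middle of the bed's face, on the counter; z out of the back (up now). x starts away from the robot within 20 degrees; counter beyond is free. About 0.12 kg, loose, ordinary friction.
- carrier_up: The other carrier, same shape, already lying the right way: flat on its back, bed and two slides up. Origin: middle of its underside, on the counter; z up. To be left alone.
Mind the look-alikes: they are no part of the job. Leave any green or red look-alike of the part that bears lifter_grip alone.

How it is judged:
By the outcome, as a careful person would: the job done as asked, in the order asked, and still so for the second after the job is handed in, with the robot touching nothing.
It also fails if it takes over 54 s, if anything falls off the work surface, if the arm or the gripper's body presses on something with over 40 N, if the wrist force passes 120 N, or if a joint passes its speed limit or range.

## Working session

There is one attempt and no reset: what is moved stays moved. The work goes in short steps, Python scripts to look and compute and a shell command to move; the robot and the scene stay as the last step left them, time stands still between calls to the robot, and variables do not carry over. Pictures are saved under pics/ and viewed, and the job is handed in when it is done.

```bash
mkdir -p pics; python3 - <<'E'
from cell import readout,cams
import cv2
s=readout.read_state();print(s)
for n in("scene","top"):
    cv2.imwrite(f"pics/{n}0.png",cams.get_image(n));print(n,cams.get_calibration(n))
E
```

```text
{'clock': 0.0, 'qpos': array([ 1.25620865,  0.62936591,  0.03846253,  1.51839633, -0.02702043,
        0.99626392, -0.01997784]), 'qd': array([-0.00029045, -0.00010403,  0.00108805, -0.00030252, -0.00196384,
        0.00070149, -0.0007171 ]), 'tau': array([ 4.69929109e-04, -5.63398576e+01,  1.22669064e+00, -1.93443096e+01,
        1.11349707e-02,  1.07068048e-02,  1.25621216e-05]), 'eef_pos': array([ 159.91506281, -629.37046395,  230.36757074]), 'tool_rot': array([-1.55948113,  1.56888139,  1.83089295]), 'force': array([ 0.2238872 , -0.05635711, -0.21656168]), 'torque': array([-0.01775125,  0.01009109, -0.05060005]), 'width': 85.2970285444901}
scene {'fx': 481.95714344318446, 'fy': 481.95714344318446, 'cx': 255.16171915206232, 'cy': 191.72010353976177, 'R': array([[-0.44421655,  0.8958969 , -0.00635674],
       [ 0.71155115,  0.34848249, -0.61012697],
       [-0.54439564, -0.27555164, -0.79227816]]), 't': array([ 316.36604701, -364.42858289, 1567.3824573 ])}
top {'fx': 396.9110207143764, 'fy': 396.9110207143764, 'cx': 258.84459354489263, 'cy': 193.77008268105183, 'R': array([[ 0.02281271, -0.99963557, -0.01443284],
       [-0.99731871, -0.021751  , -0.06987333],
       [ 0.06953394,  0.01598814, -0.99745146]]), 't': array([-61.75346869, 606.05532151, 987.01090844])}
```

View pics/scene0.png

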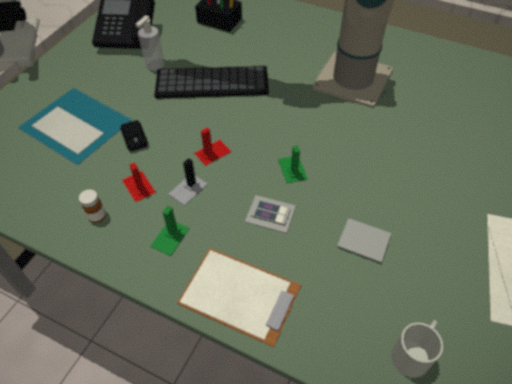

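View pics/top0.png

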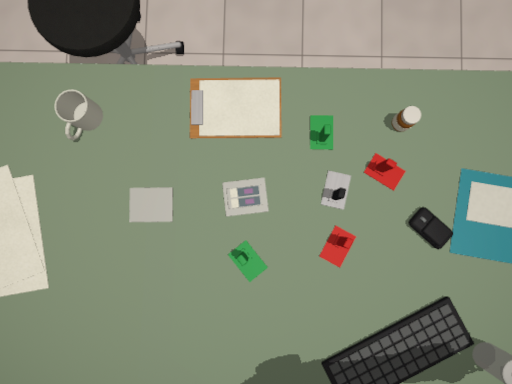

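```bash
cat > h.py <<'E'
import numpy as np,cv2
from cell import readout,cams
def ray(n,uv,z,c=None):
    c=c or cams.get_calibration(n)
    R,t=np.array(c["R"]),np.array(c["t"])
    d=R.T@np.array([(uv[0]-c["cx"])/c["fx"],(uv[1]-c["cy"])/c["fy"],1]);o=-R.T@t
    return o+d*(z-o[2])/d[2]
def proj(n,X,c=None):
    c=c or cams.get_calibration(n)
    p=np.array(c["R"])@np.array(X)+c["t"]
    return np.array([c["fx"]*p[0]/p[2]+c["cx"],c["fy"]*p[1]/p[2]+c["cy"]])
E
python3 - <<'E'
import cv2,numpy as np
a=cv2.imread("pics/top0.png")
b=cv2.imread("pics/scene0.png")
c1=cv2.resize(a[160:220,300:370],None,fx=5,fy=5,interpolation=cv2.INTER_CUBIC)
c2=cv2.resize(a[170:230,120:280],None,fx=5,fy=5,interpolation=cv2.INTER_CUBIC)
c3=cv2.resize(b[150:210,160:230],None,fx=5,fy=5,interpolation=cv2.INTER_CUBIC)
c4=cv2.resize(b[185:270,235:400],None,fx=4,fy=4,interpolation=cv2.INTER_CUBIC)
cv2.imwrite("pics/c1.png",np.hstack([c1,c3]));cv2.imwrite("pics/c2.png",c2)
cv2.imwrite("pics/c4.png",c4)
E
```

```text
(no output)
```

View pics/c1.png

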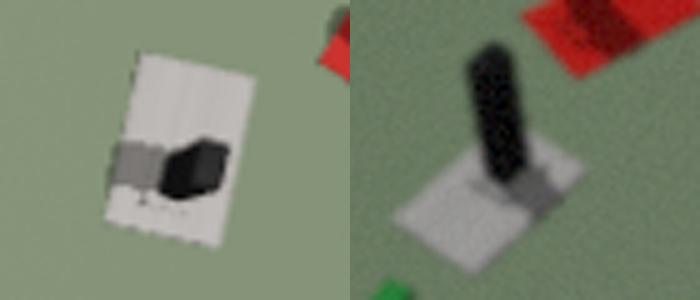

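View pics/c2.png

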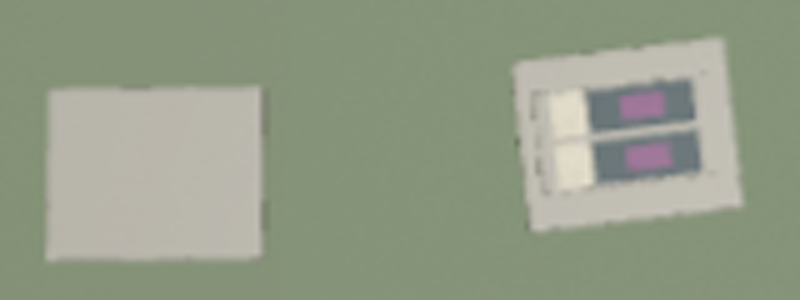

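The candidates in the top view are the steel blade with black handle at (337,190), red ones at (385,171) and (338,246), and green ones at (321,133) and (248,261). The steel/black one is the lifter. The plain back at (151,205) is the face-down carrier, and the one with slides at (245,197) is already the right way up. Next I measure them.

```bash
cat > m.py <<'E'
from h import *
def quad(n,im,box,z,thr=60):
    x0,y0,x1,y1=box
    s=im[y0:y1,x0:x1]; hsv=cv2.cvtColor(s,cv2.COLOR_BGR2HSV)
    bg=cv2.cvtColor(np.uint8([[np.median(s.reshape(-1,3)[::1],axis=0)]]),cv2.COLOR_BGR2HSV)
    b,g,r=[s[...,i].astype(int) for i in range(3)]
    m=((g-r<8)&(r>b-30)&(hsv[...,1]<thr)).astype(np.uint8)
    m=cv2.morphologyEx(m,cv2.MORPH_CLOSE,np.ones((9,9)))
    cs,_=cv2.findContours(m,0,2); c=max(cs,key=cv2.contourArea)
    pts=np.array([ray(n,p[0]+[x0,y0],z)[:2] for p in c],np.float32)
    return cv2.minAreaRect(pts),cv2.boxPoints(cv2.minAreaRect(pts))
E
python3 - <<'E'
from m import *
T=cv2.imread("pics/top0.png");S=cv2.imread("pics/scene0.png")
for nm,tb,sb,z in(("down",(110,170,195,240),(325,210,405,270),12),("up",(210,165,280,225),(235,185,305,240),4),("lift",(312,163,361,217),(160,150,215,210),2.5)):
    for n,im,b in(("top",T,tb),("scene",S,sb)):
        r,bx=quad(n,im,b,z);print(nm,n,np.round(r[0],1),np.round(r[1],1),round(r[2],1),np.round(bx).tolist())
# handle: black masks
for n,im,b in(("top",T,(312,163,361,217)),("scene",S,(160,150,215,210))):
    s=im[b[1]:b[3],b[0]:b[2]];m=(s.max(2)<60);y,x=np.nonzero(m);print(n,x.min()+b[0],x.max()+b[0],y.min()+b[1],y.max()+b[1])
E
```

```text
down top [575.5 229.2] [ 89.8 111.1] 2.6 [[528.0, 283.0], [533.0, 172.0], [623.0, 176.0], [618.0, 287.0]]
down scene [574.6 229.6] [ 94.7 112.9] 1.7 [[526.0, 285.0], [529.0, 172.0], [624.0, 175.0], [620.0, 287.0]]
up top [600.8 -12.1] [ 90.2 112.1] 8.0 [[548.0, 37.0], [564.0, -74.0], [653.0, -61.0], [638.0, 50.0]]
up scene [599.9 -12.6] [ 92.5 113.4] 8.7 [[546.0, 36.0], [563.0, -76.0], [654.0, -62.0], [637.0, 50.0]]
lift top [ 623.9 -245.5] [62.8 91.9] 78.2 [[572.0, -267.0], [662.0, -286.0], [675.0, -224.0], [585.0, -205.0]]
lift scene [ 581.2 -254.4] [188.   85.4] 9.6 [[481.0, -228.0], [496.0, -312.0], [681.0, -281.0], [667.0, -197.0]]
top 332 344 188 199
scene 184 195 159 186
```

```bash
cat >> h.py <<'E'
from scipy.spatial.transform import Rotation as Ro
def plan(target,yaw_y=None):
    """rows' shift & spin (in units) from measured pose to world TCP target, tool y along yaw_y (deg, mod 180)"""
    s=readout.read_state();R=Ro.from_euler('xyz',s['tool_rot']).as_matrix()
    d=R.T@(np.array(target)-s['eef_pos'])
    ay=np.degrees(np.arctan2(R[1,1],R[0,1]))
    out=None
    if yaw_y is not None:
        e=(yaw_y-ay+90)%180-90   # world ccw turn needed
        out=e*np.sign(R[2,0])/45
    print("t",round(s['clock'],2),"pos",s['eef_pos'].round(1),"yaxis",round(ay,2),"toolx",R[:,0].round(4),"w",round(s['width'],1),"F",s['force'].round(1))
    print("shift/100:",(d/100).round(3),"spin:",None if out is None else round(out,3))
    return R
E
python3 - <<'E'
from h import *
yaw=np.radians(-11.8);c,s=np.cos(yaw),np.sin(yaw);h=np.array([609.2,-242.4])
for n in("top","scene"):
    P=[proj(n,[*(h+[c*a-s*b,s*a+c*b]),z]) for z in(2.5,100) for a in(-12,12) for b in(-8,8)]
    P=np.array(P);print(n,P.min(0).round(1),P.max(0).round(1))
R=plan([609.2,-242.4,180],78.2);print(R.round(3))
E
```

```text
top [330.2 186.6] [346.1 200.4]
scene [181.8 157.4] [196.8 189.6]
t 0.1 pos [ 159.9 -629.5  230.5] yaxis -75.75 toolx [-5.0e-04  1.6e-03 -1.0e+00] w 85.7 F [ 0.2 -0.1 -0.6]
shift/100: [ 0.509 -2.645 -5.307] spin: 0.579
[[-0.     0.246 -0.969]
 [ 0.002 -0.969 -0.246]
 [-1.    -0.002  0.   ]]
```

```bash
python3 - <<'E'
from h import *
for p in([160,-630,230],[160,-630,330],[0,0,200]):print(proj("scene",p),proj("top",p))
for b in([155,68],[490,372],):pass
print(ray("scene",(155,68),0),ray("top",(495,365),0),ray("scene",(146,22),0), ray("scene",(146,22),200))
E
```

```text
[150.17189034  -8.19965625] [556.19299303 426.12331131]
[143.97803199 -40.69312208] [600.3362484  457.08796108]
[362.94740248  25.3168777 ] [226.26596305 492.17920655]
[ 231.01100115 -612.12738036    0.        ] [ 193.49354217 -646.68341043    0.        ] [  21.73443311 -790.70174704    0.        ] [ 262.83615874 -581.95041621  200.        ]
```

```bash
python3 -m creep '[[[0,-0.2,-0.4],0,0.3],[[0,-0.45,-0.9],0,0.3],[[0,-0.45,-0.9],0,0.3],[[0,-0.45,-0.9],0,0.3]]'; python3 -m creep '[[[0,-0.2,-0.45],0,0.3],[[0,-0.45,-0.9],0,0.3],[[0,-0.45,-0.9],0,0.3]]';python3 -c "
from h import *
plan([609.2,-242.4,200],78.2)"
```

```text
clock: 0.5
eef_pos: [238.5, -562.6, 231.1]
tool_rot: [-2.289, 1.569, 1.106]
force: [0.6, -0.6, -0.0]
width: 59.7
clock: 0.8
eef_pos: [318.3, -493.7, 231.0]
tool_rot: [-2.556, 1.566, 0.843]
force: [0.6, 1.0, -0.2]
width: 59.4
t 0.8 pos [ 318.3 -493.7  231. ] yaxis -75.24 toolx [ 0.0035  0.0039 -1.    ] w 59.4 F [ 0.6  1.  -0.2]
shift/100: [ 0.33  -1.688 -3.452] spin: 0.59
```

```bash
python3 -m creep '[[[0,-0.2,-0.45],0,0.3],[[0,-0.42,-0.86],0,0.3],[[0,-0.42,-0.86],0,0.3]]'; python3 -m creep '[[[0,-0.2,-0.45],0,0.3],[[0,-0.42,-0.86],0,0.3],[[0,-0.42,-0.86],0,0.3]]'; python3 -m creep '[[[0,-0.2,-0.45],0,0.3],[[0,-0.42,-0.86],0,0.3],[[0,-0.42,-0.86],0,0.3],[[0,-0.42,-0.86],0,0.3],[[0,-0.42,-0.86],0,0.3]]';python3 -c "
from h import *
plan([609.2,-242.4,200],78.2)"
```

```text
clock: 1.1
eef_pos: [391.1, -431.8, 231.1]
tool_rot: [-2.621, 1.566, 0.778]
force: [0.9, -0.2, -0.6]
width: 59.7
clock: 1.4
eef_pos: [464.1, -369.5, 231.0]
tool_rot: [-2.635, 1.566, 0.764]
force: [0.0, -0.4, -0.3]
width: 59.6
clock: 1.9
eef_pos: [529.7, -315.2, 231.1]
tool_rot: [0.461, 1.569, -2.434]
force: [-0.4, 0.3, -0.6]
width: 59.9
t 1.9 pos [ 529.7 -315.2  231.1] yaxis -75.9 toolx [-0.0015 -0.0013 -1.    ] w 59.9 F [-0.4  0.3 -0.6]
shift/100: [ 0.309 -0.513 -0.949] spin: 0.576
```

```bash
python3 -m creep '[[[0.1,-0.25,-0.45],0.19,0.3],[[0.3,-0.51,-0.95],0.38,0.3],[[0.31,-0.51,-0.95],0.577,0.3],[[0.31,-0.51,-0.95],0.577,0.3],[[0.31,-0.51,-0.95],0.577,0.3],[[0.31,-0.51,-0.95],0.577,0.3]]';python3 -c "
from h import *
plan([609.2,-242.4,46],78.2)
cv2.imwrite('pics/w1.png',cams.get_image('wrist'))"
```

```text
clock: 2.5
eef_pos: [609.3, -243.3, 201.1]
tool_rot: [1.727, 1.569, -1.621]
force: [0.9, -0.7, 0.5]
width: 59.6
t 2.5 pos [ 609.3 -243.3  201.1] yaxis -101.81 toolx [-1.e-04 -2.e-03 -1.e+00] w 59.6 F [ 0.9 -0.7  0.5]
shift/100: [ 1.551 -0.012  0.003] spin: -0.0
```

View pics/w1.png

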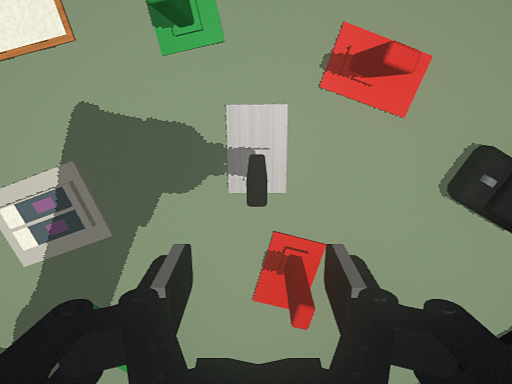

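The wrist view shows the black-handled steel lifter, blade cols 226–287, rows 104–193, square to the jaws, which have the handle (257,180) in the middle. I'll cross-check the position and then descend.

```bash
python3 -c "
from h import *
P=[ray('wrist',p,2.5)[:2] for p in((226.5,104),(287.5,104),(286,193),(228.5,193))]
print(np.round(P,1))
f=(P[0]+P[1])/2;b=(P[2]+P[3])/2;d=f-b
print(np.linalg.norm(d),np.degrees(np.arctan2(d[1],d[0])),b+d/3)"
python3 -m creep '[[[0.4,-0.01,0],0,0.3],[[0.8,-0.01,0],0,0.3],[[0.9,-0.01,0],0,0.3],[[0.9,-0.01,0],0,0.3],[[0.9,-0.01,0],0,0.3]]';python3 -c "
from h import *
plan([609.2,-242.4,46],78.2)"
```

```text
[[ 674.7 -225.6]
 [ 662.5 -283.5]
 [ 573.9 -265.6]
 [ 586.4 -206.7]]
90.31820360608882 -11.754600731588303 [ 609.62403804 -242.25853351]
clock: 3.05
eef_pos: [612.0, -240.4, 112.2]
tool_rot: [2.887, 1.568, -0.46]
force: [0.5, 0.3, 0.9]
width: 59.8
t 3.05 pos [ 612.  -240.4  112.2] yaxis -101.75 toolx [ 0.0026 -0.0013 -1.    ] w 59.8 F [0.5 0.3 0.9]
shift/100: [0.661 0.025 0.025] spin: 0.001
```

```bash
python3 -m creep '[[[0.3,0,0],0,0.3],[[0.5,0,0],0,0.3],[[0.5,0,0],0,0.3],[[0.5,0,0],0,0.3],[[0.5,0,0],0,0.3]]';python3 -c "
from h import *
plan([609.5,-242.3,46],78.2)"
```

```text
clock: 3.55
eef_pos: [612.7, -239.8, 62.7]
tool_rot: [2.963, 1.567, -0.383]
force: [-0.7, 0.3, 1.6]
width: 59.9
t 3.55 pos [ 612.7 -239.8   62.7] yaxis -101.71 toolx [ 0.0037 -0.0015 -1.    ] w 59.9 F [-0.7  0.3  1.6]
shift/100: [0.167 0.031 0.027] spin: 0.002
```

Real offset of about 3 mm, so I correct it on the last stretch, then close.

```bash
python3 -m creep '[[[0,0.03,0.03],0,0.3],[[0.1,0.03,0.03],0,0.3],[[0.17,0.03,0.03],0,0.3],[[0.17,0.03,0.03],0,0.3],[[0.17,0.03,0.03],0,0.3]]';python3 -c "
from h import *
plan([609.5,-242.3,46],78.2)"
python3 -m creep '[[[0,0,0],0,0.7],[[0,0,0],0,0.9],[[0,0,0],0,1],[[0,0,0],0,1],[[0,0,0],0,1],[[0,0,0],0,1],[[0,0,0],0,1]]';python3 -c "
from h import *
plan([609.5,-242.3,46],78.2)"
```

```text
clock: 4.05
eef_pos: [607.3, -241.2, 42.7]
tool_rot: [-0.194, 1.57, 2.743]
force: [0.3, -0.6, 1.0]
width: 59.4
t 4.05 pos [ 607.3 -241.2   42.7] yaxis -101.71 toolx [-9.e-04  4.e-04 -1.e+00] w 59.4 F [ 0.3 -0.6  1. ]
shift/100: [-0.033  0.007 -0.024] spin: 0.002
clock: 4.75
eef_pos: [607.7, -241.5, 43.5]
tool_rot: [2.804, 1.57, -0.542]
force: [0.2, -0.2, 0.8]
width: 15.1
t 4.75 pos [ 607.7 -241.5   43.5] yaxis -101.71 toolx [ 3.e-04 -2.e-04 -1.e+00] w 15.1 F [ 0.2 -0.2  0.8]
shift/100: [-0.025  0.004 -0.019] spin: 0.002
```

```bash
python3 -m creep '[[[-0.05,0,0],0,1],[[-0.2,0,0],0,1],[[-0.5,0,0],0,1],[[-0.8,0,0],0,1],[[-1,0,0],0,1],[[-1,0,0],0,1]]'; python3 -m creep '[[[-0.3,0,0],0,1],[[-0.5,0,0],0,1],[[-0.5,0,0],0,1],[[-0.5,0,0],0,1]]';python3 -c "
from h import *
plan([439.3,224.2,187],92.2)
cv2.imwrite('pics/w2.png',cams.get_image('wrist'))"
```

```text
clock: 5.35
eef_pos: [609.9, -242.3, 147.8]
tool_rot: [2.993, 1.563, -0.353]
force: [-0.3, -0.8, -1.6]
width: 15.1
clock: 5.75
eef_pos: [607.0, -241.0, 192.5]
tool_rot: [-0.297, 1.57, 2.641]
force: [-0.1, -0.6, -2.4]
width: 15.1
t 5.75 pos [ 607.  -241.   192.5] yaxis -101.71 toolx [-1.e-03  6.e-04 -1.e+00] w 15.1 F [-0.1 -0.6 -2.4]
shift/100: [ 0.059 -4.214  2.586] spin: -0.309
```

View pics/w2.png

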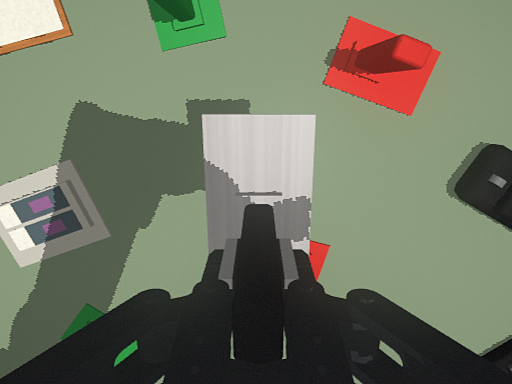

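The lifter is held square in the jaws, its front edge at row 114, cols 202–316. I check the tip offset and then carry it over.

```bash
python3 -c "
from h import *
s=readout.read_state()
for z in (147,151.5):
  P=[ray('wrist',p,z) for p in((202,114),(316,114))]; m=(P[0]+P[1])/2; print(np.linalg.norm(P[0]-P[1]),(m-s['eef_pos']).round(1), np.linalg.norm((m-s['eef_pos'])[:2]))
"
python3 -m creep '[[[0,-0.4,0.25],0,1],[[0,-0.9,0.55],0,1],[[0,-0.9,0.55],0,1],[[0,-0.9,0.55],0,1]]'; python3 -m creep '[[[0,-0.4,0.25],0,1],[[0,-0.9,0.55],0,1],[[0,-0.9,0.55],0,1],[[0,-0.9,0.55],0,1]]'; python3 -m creep '[[[0,-0.4,0.25],0,1],[[0,-0.9,0.55],0,1],[[0,-0.9,0.55],0,1],[[0,-0.9,0.55],0,1]]'
python3 -c "
from h import *
plan([439.3,224.2,187],92.2)"
```

```text
61.0527270322195 [ 60.3 -12.7 -44.7] 61.60463847293082
59.581063024243186 [ 60.6 -12.8 -40.2] 61.943040234963036
clock: 6.2
eef_pos: [570.8, -138.9, 191.9]
tool_rot: [-0.343, 1.567, 2.598]
force: [0.6, -1.3, -1.7]
width: 15.4
clock: 6.6
eef_pos: [536.3, -42.0, 192.7]
tool_rot: [0.273, 1.57, -3.07]
force: [0.1, -0.6, -1.8]
width: 15.5
clock: 7.0
eef_pos: [501.5, 56.3, 193.1]
tool_rot: [2.356, 1.57, -0.989]
force: [0.7, -0.3, -1.4]
width: 15.3
t 7.0 pos [501.5  56.3 193.1] yaxis -101.64 toolx [ 5.e-04 -7.e-04 -1.e+00] w 15.3 F [ 0.7 -0.3 -1.4]
shift/100: [ 0.06  -1.519  0.948] spin: -0.308
```

Tip offset of 61.9 mm agrees with the 61.8 mm I estimated.

```bash
python3 -m creep '[[[0,-0.4,0.25],0,1],[[0,-0.8,0.5],0,1],[[0,-0.8,0.5],0,1],[[0,-0.8,0.5],0,1]]'; python3 -m creep '[[[0.06,-0.4,0.25],-0.1,1],[[0.06,-0.72,0.45],-0.2,1],[[0.06,-0.72,0.45],-0.308,1],[[0.06,-0.72,0.45],-0.308,1],[[0.06,-0.72,0.45],-0.308,1],[[0.06,-0.72,0.45],-0.308,1]]'
python3 -c "
from h import *
plan([439.3,224.2,47.5],92.2)
cv2.imwrite('pics/w3.png',cams.get_image('wrist'))"
```

```text
clock: 7.4
eef_pos: [469.7, 143.4, 193.3]
tool_rot: [2.555, 1.569, -0.792]
force: [-0.5, -0.2, -1.4]
width: 15.2
clock: 8.0
eef_pos: [440.0, 222.2, 187.3]
tool_rot: [2.123, 1.57, -0.987]
force: [-0.5, -1.4, -0.8]
width: 15.0
t 8.0 pos [440.  222.2 187.3] yaxis -88.18 toolx [ 7.0e-04 -1.1e-03 -1.0e+00] w 15.0 F [-0.5 -1.4 -0.8]
shift/100: [ 1.398 -0.021  0.008] spin: -0.009
```

View pics/w3.png

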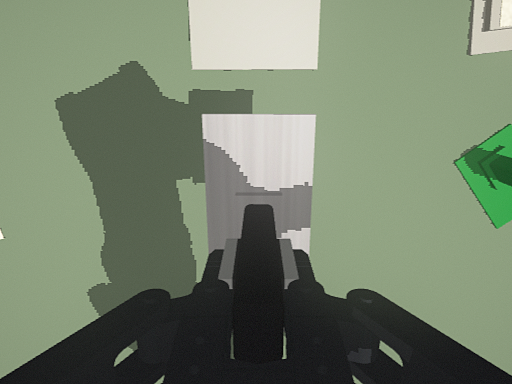

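The carrier's near edge runs along row 69 (cols 191–319), parallel to the blade's front edge and about centred. I measure it.

```bash
python3 -c "
from h import *
im=cv2.imread('pics/w3.png').astype(int)
g=im[...,1]-im[...,2]
pts=[]
for u in range(200,312,8):
  c=im[40:100,u,2].astype(float); r=40+np.argmin(np.diff(np.convolve(c,[1/3]*3,'same')[1:-1]))+1.5
  pts.append((u,r))
print([p[1] for p in pts])
P=np.array([ray('wrist',p,10)[:2] for p in pts]);k=np.polyfit(P[:,1],P[:,0],1);print('edge x at y=229:',np.polyval(k,229.),'angle',-np.degrees(np.arctan(k[0])))
print(ray('wrist',(191,69),12),ray('wrist',(319,69),12))
"
python3 -m creep '[[[0.3,-0.02,0],0,1],[[0.7,-0.02,0],0,1],[[0.8,-0.02,0],0,1],[[0.8,-0.02,0],0,1],[[0.8,-0.02,0],0,1]]'
python3 -c "
from h import *
plan([439.3,224.2,46.5],92.2)"
```

```text
[np.float64(68.5), np.float64(68.5), np.float64(68.5), np.float64(68.5), np.float64(68.5), np.float64(68.5), np.float64(68.5), np.float64(68.5), np.float64(69.5), np.float64(68.5), np.float64(68.5), np.float64(68.5), np.float64(68.5), np.float64(68.5)]
edge x at y=229: 531.0107536971458 angle 1.7938086158157351
[528.78027785 284.36060539  12.        ] [532.38322001 172.10213394  12.        ]
clock: 8.55
eef_pos: [439.5, 226.6, 108.2]
tool_rot: [-2.89, 1.569, 0.288]
force: [0.4, -0.8, -1.8]
width: 15.1
t 8.55 pos [439.5 226.6 108.2] yaxis -87.91 toolx [ 1.3e-03  4.0e-04 -1.0e+00] w 15.1 F [ 0.4 -0.8 -1.8]
shift/100: [0.617 0.024 0.004] spin: -0.002
```

```bash
python3 -m creep '[[[0.2,0.01,0],0,1],[[0.4,0.01,0],0,1],[[0.55,0.01,0],0,1],[[0.55,0.01,0],0,1],[[0.55,0.01,0],0,1],[[0.55,0.01,0],0,1]]'
python3 -c "
from h import *
plan([439.3,224.2,46],92.2)"
```

```text
clock: 9.15
eef_pos: [439.7, 226.2, 53.8]
tool_rot: [-2.697, 1.568, 0.482]
force: [-0.3, 0.4, -1.5]
width: 15.3
t 9.15 pos [439.7 226.2  53.8] yaxis -87.86 toolx [ 0.0024  0.0013 -1.    ] w 15.3 F [-0.3  0.4 -1.5]
shift/100: [0.078 0.02  0.005] spin: -0.001
```

```bash
python3 -m creep '[[[0.04,0,0],0,1],[[0.08,0,0],0,1],[[0.08,0,0],0,1],[[0.08,0,0],0,1]]'
python3 -c "
from h import *
plan([439.3,226.2,46],92.2)
plan([461,226.2,46],92.2)"
```

```text
clock: 9.55
eef_pos: [438.5, 225.6, 44.2]
tool_rot: [0.517, 1.57, -2.587]
force: [-0.1, -0.6, -2.1]
width: 15.5
t 9.55 pos [438.5 225.6  44.2] yaxis -87.85 toolx [-3.e-04 -2.e-04 -1.e+00] w 15.5 F [-0.1 -0.6 -2.1]
shift/100: [-0.018 -0.006 -0.008] spin: -0.001
t 9.55 pos [438.5 225.6  44.2] yaxis -87.85 toolx [-3.e-04 -2.e-04 -1.e+00] w 15.5 F [-0.1 -0.6 -2.1]
shift/100: [-0.018  0.003 -0.225] spin: -0.001
```

```bash
python3 -m creep '[[[-0.02,0,0],0,1],[[-0.02,0,-0.1],0,1],[[-0.02,0,-0.22],0,1],[[-0.02,0,-0.22],0,1],[[-0.02,0,-0.22],0,1]]'
python3 -c "
from h import *
plan([484,226.6,46],92.2)
cv2.imwrite('pics/w4.png',cams.get_image('wrist'));cv2.imwrite('pics/s4.png',cv2.resize(cams.get_image('scene')[180:280,260:420],None,fx=5,fy=5,interpolation=2))"
```

```text
clock: 10.05
eef_pos: [461.2, 226.3, 46.3]
tool_rot: [-3.111, 1.57, 0.068]
force: [0.0, -0.7, -1.3]
width: 15.4
t 10.05 pos [461.2 226.3  46.3] yaxis -87.9 toolx [ 3.e-04  0.e+00 -1.e+00] w 15.4 F [ 0.  -0.7 -1.3]
shift/100: [ 0.003  0.005 -0.228] spin: -0.002
```

View pics/w4.png

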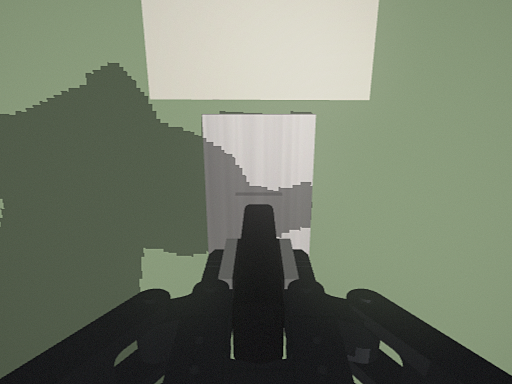

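View pics/s4.png

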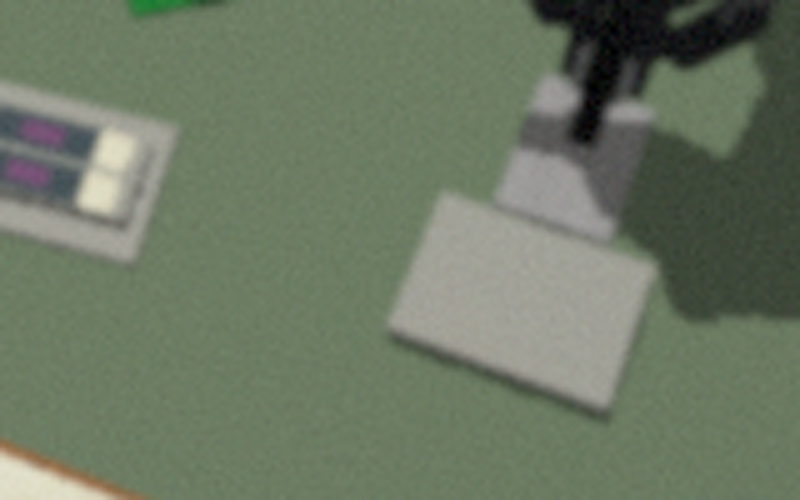

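```bash
python3 -c "
from h import *
print(ray('wrist',(259,114),5)[:2],ray('wrist',(259,100),12)[:2])"
python3 -m creep '[[[0,0,-0.06],0,1],[[0,0,-0.12],0,1],[[0,0,-0.18],0,1],[[0,0,-0.225],0,1],[[0,0,-0.225],0,1],[[0,0,-0.225],0,1]]'
python3 -c "
from h import *
plan([484,226.6,46],92.2)
cv2.imwrite('pics/w5.png',cams.get_image('wrist'))"
```

```text
[522.12561412 228.28513546] [529.46993914 228.58822957]
clock: 10.75
eef_pos: [483.0, 227.2, 46.2]
tool_rot: [0.319, 1.57, -2.786]
force: [-0.4, -0.4, -2.0]
width: 15.1
t 10.75 pos [483.  227.2  46.2] yaxis -87.86 toolx [-4.e-04 -1.e-04 -1.e+00] w 15.1 F [-0.4 -0.4 -2. ]
shift/100: [ 0.002  0.007 -0.01 ] spin: -0.001
```

View pics/w5.png

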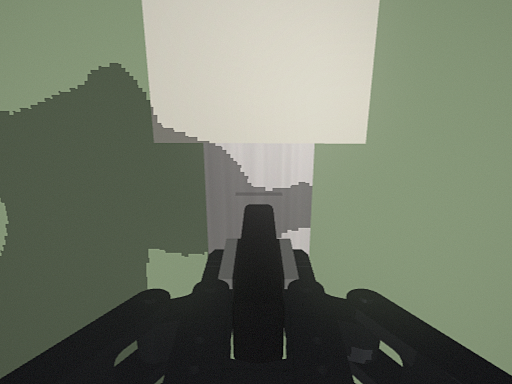

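The blade is about 14 mm under the edge (edge now at row 143) and the carrier has not moved. Now the first part of the arc, up to about 45°.

```bash
python3 -m creep '[[[-0.03,0,0],0,1],[[-0.06,0,-0.01],0,1],[[-0.10,0,-0.02],0,1],[[-0.14,0,-0.03],0,1],[[-0.18,0,-0.045],0,1],[[-0.22,0,-0.065],0,1],[[-0.25,0,-0.08],0,1],[[-0.25,0,-0.08],0,1],[[-0.25,0,-0.08],0,1]]'
python3 -c "
from h import *
plan([492,226.6,71],92.2)
cv2.imwrite('pics/w6.png',cams.get_image('wrist'));cv2.imwrite('pics/s6.png',cv2.resize(cams.get_image('scene')[180:280,260:420],None,fx=5,fy=5,interpolation=2))"
```

```text
clock: 11.7
eef_pos: [491.2, 227.7, 71.4]
tool_rot: [-2.661, 1.57, 0.518]
force: [0.3, 0.1, -2.4]
width: 15.6
t 11.7 pos [491.2 227.7  71.4] yaxis -87.85 toolx [ 3.e-04  2.e-04 -1.e+00] w 15.6 F [ 0.3  0.1 -2.4]
shift/100: [ 0.004  0.011 -0.008] spin: -0.001
```

View pics/w6.png

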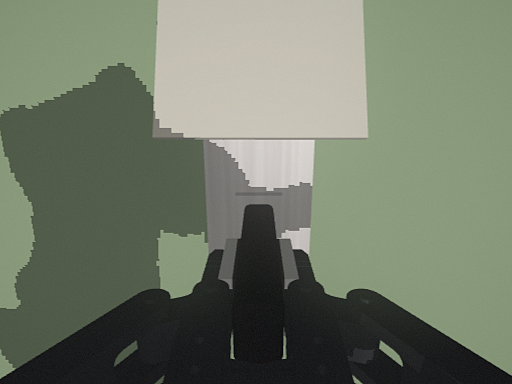

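View pics/s6.png

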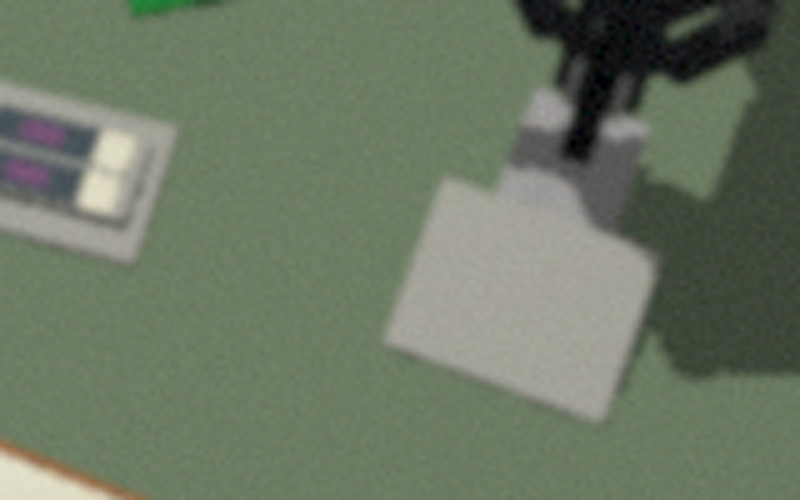

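It is tilted about 24° with the far edge down, as modelled. On to about 60°.

```bash
python3 -m creep '[[[-0.04,0,-0.02],0,1],[[-0.08,0,-0.045],0,1],[[-0.12,0,-0.07],0,1],[[-0.155,0,-0.095],0,1],[[-0.19,0,-0.125],0,1],[[-0.222,0,-0.153],0,1],[[-0.25,0,-0.185],0,1],[[-0.28,0,-0.218],0,1],[[-0.305,0,-0.253],0,1],[[-0.34,0,-0.31],0,1],[[-0.34,0,-0.31],0,1],[[-0.34,0,-0.31],0,1]]'
python3 -c "
from h import *
plan([522,226.6,105],92.2)
cv2.imwrite('pics/w7.png',cams.get_image('wrist'));cv2.imwrite('pics/s7.png',cv2.resize(cams.get_image('scene')[180:280,260:420],None,fx=5,fy=5,interpolation=2))"
```

```text
clock: 13.0
eef_pos: [522.3, 228.8, 105.4]
tool_rot: [-2.597, 1.571, 0.582]
force: [-0.0, -0.6, -2.9]
width: 14.9
t 13.0 pos [522.3 228.8 105.4] yaxis -87.86 toolx [ 2.e-04  2.e-04 -1.e+00] w 14.9 F [-0.  -0.6 -2.9]
shift/100: [0.004 0.022 0.003] spin: -0.001
```

View pics/w7.png

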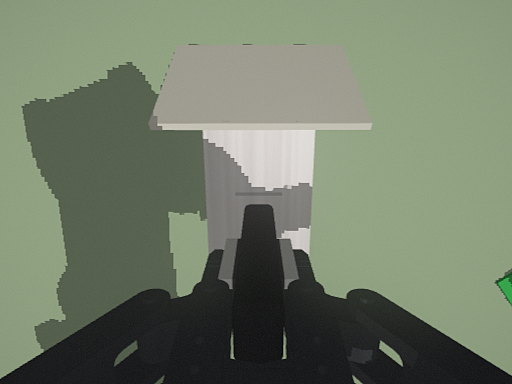

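View pics/s7.png

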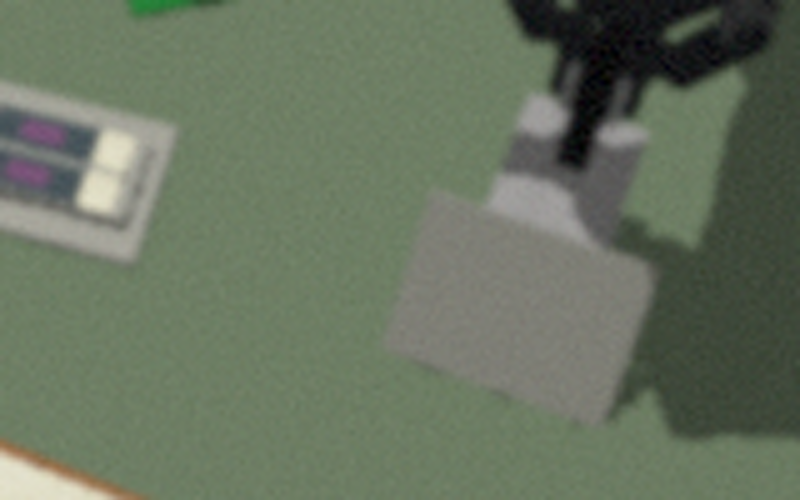

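```bash
python3 -c "
from h import *
print(ray('wrist',(260,44),2)[:2])
for z in (66,70,74,78): print(z,ray('wrist',(260,127),z)[:2], [np.linalg.norm(ray('wrist',(151,128),z)-ray('wrist',(371,128),z))])"
```

```text
[624.60866551 231.44936374]
66 [577.20564316 230.03154075] [np.float64(115.7443254729227)]
70 [577.64443858 230.07447063] [np.float64(113.18994869634079)]
74 [578.083234   230.11740051] [np.float64(110.63557191975887)]
78 [578.52202942 230.16033039] [np.float64(108.08119514317694)]
```

The far edge pivot is where it should be (about 621 mm), tilt about 60°, with no slip. I continue to about 90°.

```bash
python3 -m creep '[[[-0.03,0,-0.053],0,1],[[-0.053,0,-0.113],0,1],[[-0.073,0,-0.174],0,1],[[-0.087,0,-0.238],0,1],[[-0.095,0,-0.28],0,1],[[-0.097,0,-0.32],0,1],[[-0.098,0,-0.35],0,1],[[-0.098,0,-0.35],0,1]]'
python3 -c "
from h import *
plan([557,226.6,115],92.2)
cv2.imwrite('pics/w8.png',cams.get_image('wrist'))"
```

```text
clock: 13.9
eef_pos: [557.5, 230.0, 115.1]
tool_rot: [-3.137, 1.57, 0.042]
force: [0.4, 0.5, -1.9]
width: 15.3
t 13.9 pos [557.5 230.  115.1] yaxis -87.87 toolx [ 4.e-04  0.e+00 -1.e+00] w 15.3 F [ 0.4  0.5 -1.9]
shift/100: [0.001 0.034 0.006] spin: -0.001
```

View pics/w8.png

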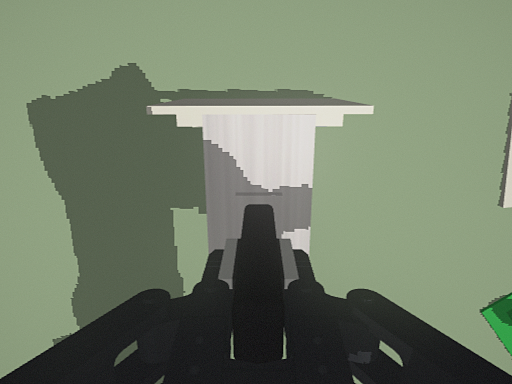

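The plate is nearly vertical (edge along row 107, blade pressing just above the bed). I push gently past balance.

```bash
python3 -m creep '[[[0,0,-0.025],0,1],[[0,0,-0.05],0,1],[[0,0,-0.075],0,1],[[0,0,-0.1],0,1],[[0,0,-0.12],0,1],[[0,0,-0.14],0,1],[[0,0,-0.16],0,1],[[0,0,-0.18],0,1],[[0,0,-0.18],0,1],[[0,0,-0.18],0,1],[[0,0,-0.18],0,1]]'
python3 -c "
from h import *
plan([557,226.6,115],92.2)
cv2.imwrite('pics/w9.png',cams.get_image('wrist'))"
```

```text
clock: 15.05
eef_pos: [574.9, 230.8, 115.1]
tool_rot: [0.111, 1.571, -2.993]
force: [0.4, -0.1, -0.9]
width: 15.4
t 15.05 pos [574.9 230.8 115.1] yaxis -87.85 toolx [-2.e-04 -0.e+00 -1.e+00] w 15.4 F [ 0.4 -0.1 -0.9]
shift/100: [0.001 0.035 0.18 ] spin: -0.001
```

View pics/w9.png

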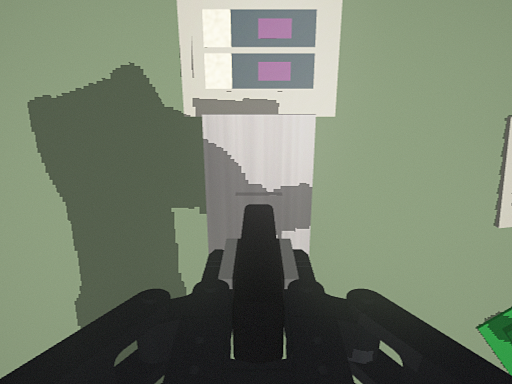

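It has gone over: slides up, flat, near edge at row 116. I back off and set the lifter down.

```bash
python3 -m creep '[[[0,0,0.2],0,1],[[0,0,0.5],0,1],[[0,0,0.8],0,1],[[0,0,1],0,1],[[0,0,1],0,1],[[0,0,1],0,1]]'; python3 -m creep '[[[0.2,0,0.1],0,1],[[0.4,0,0.15],0,1],[[0.6,0,0.15],0,1],[[0.6,0,0.15],0,1],[[0.6,0,0.15],0,1]]'
python3 -c "
from h import *
plan([460,228,43.7],92.2)
cv2.imwrite('pics/t9.png',cams.get_image('top'));cv2.imwrite('pics/s9.png',cams.get_image('scene'))"
```

```text
clock: 15.7
eef_pos: [475.6, 227.3, 115.5]
tool_rot: [-2.825, 1.569, 0.355]
force: [0.3, 0.6, -1.5]
width: 15.3
clock: 16.2
eef_pos: [461.2, 226.4, 55.2]
tool_rot: [3.082, 1.57, -0.023]
force: [-0.0, 0.9, -0.7]
width: 15.3
t 16.2 pos [461.2 226.4  55.2] yaxis -87.89 toolx [ 7.e-04 -0.e+00 -1.e+00] w 15.3 F [-0.   0.9 -0.7]
shift/100: [ 0.115 -0.016  0.012] spin: -0.002
```

View pics/s9.png

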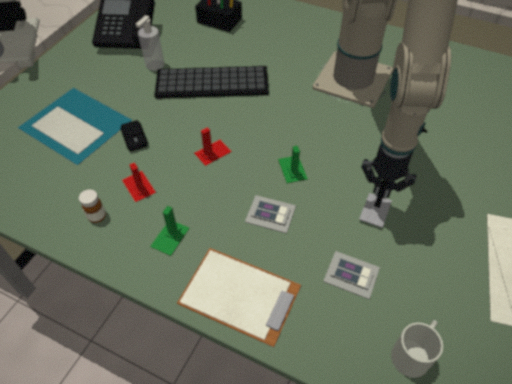

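The flipped carrier shows slides up at (352,273), the other carrier is undisturbed at (270,213), and the lifter is at (376,208). Lowering until light contact.

```bash
python3 -m creep '[[[0.03,0,0],0,1],[[0.06,0,0],0,1],[[0.09,0,0],0,1],[[0.1,0,0],0,1],[[0.1,0,0],0,1],[[0.1,0,0],0,1]]'
python3 -c "
from h import *
plan([460,228,43.5],92.2)"
```

```text
clock: 16.9
eef_pos: [460.1, 226.5, 45.1]
tool_rot: [0.923, 1.571, -2.181]
force: [0.6, 1.2, -1.2]
width: 14.9
t 16.9 pos [460.1 226.5  45.1] yaxis -87.85 toolx [-0.e+00 -1.e-04 -1.e+00] w 14.9 F [ 0.6  1.2 -1.2]
shift/100: [ 0.016 -0.016  0.   ] spin: -0.001
```

```bash
python3 -m creep '[[[0.01,0,0],0,1],[[0.018,0,0],0,1],[[0.018,0,0],0,1],[[0.018,0,0],0,1]]'
python3 -c "
from h import *
plan([460,228,43.5],92.2)"
```

```text
clock: 17.3
eef_pos: [460.2, 226.5, 43.4]
tool_rot: [-2.815, 1.571, 0.364]
force: [-0.3, -0.3, 0.3]
width: 15.4
t 17.3 pos [460.2 226.5  43.4] yaxis -87.85 toolx [ 2.e-04  1.e-04 -1.e+00] w 15.4 F [-0.3 -0.3  0.3]
shift/100: [-0.001 -0.015  0.001] spin: -0.001
```

Force has gone from -1.2 to about 0.3 N, so the counter carries it. Release slowly, then rise straight up.

```bash
python3 -m creep '[[[0,0,0],0,0.8],[[0,0,0],0,0.6],[[0,0,0],0,0.4],[[0,0,0],0,0.3],[[0,0,0],0,0.3],[[0,0,0],0,0.3]]'; python3 -m creep '[[[-0.1,0,0],0,0.3],[[-0.3,0,0],0,0.3],[[-0.6,0,0],0,0.3],[[-1,0,0],0,0.3],[[-1,0,0],0,0.3]]'; python3 -m creep '[[[-0.3,0,0],0,0.3],[[-0.7,0,0.3],0,0.3],[[-0.7,0,0.4],0,0.3],[[-0.7,0,0.4],0,0.3],[[-0.7,0,0.4],0,0.3]]'
python3 -c "
from h import *
plan([460,228,43.5],92.2)
cv2.imwrite('pics/t10.png',cams.get_image('top'));cv2.imwrite('pics/s10.png',cams.get_image('scene'));cv2.imwrite('pics/w10.png',cams.get_image('wrist'))"
```

```text
clock: 17.9
eef_pos: [460.1, 226.5, 43.3]
tool_rot: [-3.062, 1.571, 0.117]
force: [0.1, -0.3, -0.8]
width: 60.0
clock: 18.4
eef_pos: [463.2, 227.9, 148.3]
tool_rot: [-2.681, 1.561, 0.497]
force: [0.7, 0.3, -0.5]
width: 59.8
clock: 18.9
eef_pos: [420.1, 224.8, 212.8]
tool_rot: [0.959, 1.57, -2.145]
force: [0.3, -0.8, 1.0]
width: 60.0
t 18.9 pos [420.1 224.8 212.8] yaxis -87.84 toolx [-3.e-04 -4.e-04 -1.e+00] w 60.0 F [ 0.3 -0.8  1. ]
shift/100: [ 1.693 -0.018 -0.401] spin: -0.001
```

View pics/s10.png

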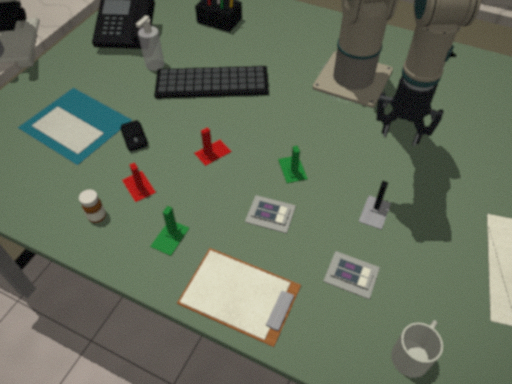

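View pics/w10.png

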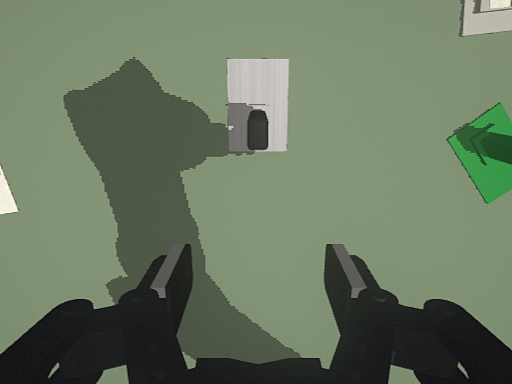

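```bash
python3 - <<'E'
from m import *
T=cv2.imread("pics/t10.png")
for nm,b in(("down",(110,130,195,200)),("up",(210,165,280,225))):
    r,bx=quad("top",T,b,4);print(nm,np.round(r[0],1),np.round(r[1],1),round(r[2],1))
E
```

```text
down [674.3 233.2] [ 89.7 112.4] 2.2
up [600.7 -12.2] [ 90.5 112.4] 8.0
```

The lifter stands free and upright at scene (376,205). The flipped carrier lies flat, slides up, beside where it lay, and carrier_up hasn't moved. Handing in.

```bash
python3 -c "
from cell import order,readout
print(order.finish_job(),readout.read_state()['clock'])"
```

```text
the job is handed in; nothing more can be done
the job is handed in; nothing more can be done
```

I tipped the face-down carrier over with the lifter and handed the job in at about 19 s. The carrier now lies flat, slides up.

- **Tipping:** I took the steel, black-handled lifter by its handle and slid the blade about 14 mm under the carrier's near long edge. I then tipped the carrier over its far edge. At about 60° the far edge was within a millimetre of where I had calculated, so it had not slipped.
- **Flipped carrier:** It dropped freely through the last part of the turn. Its centre is at about (674, 233) mm, roughly 5 mm further from the robot than calculated, so it slid a little on landing.
- **Other carrier:** It measures (600.7, -12.2) mm against (600.8, -12.1) mm at the start, so it has not moved.
- **Lifter:** It stands upright and free, with its handle at about (462, 227) mm and its front edge about 107 mm short of the flipped carrier.
- **Gripper:** It is open and clear. It stayed off the carriers, and the force readings I checked stayed under 4 N.

One early mask measurement of the lifter's blade in the scene view was wrong, because it merged with other objects. I used the top view for the blade instead, and the wrist camera later agreed with it. The measured tool position wandered 2–3 mm during moves, so I corrected it from readings along the way.

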